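# Open the touch-latch bio caddy

### The arm

A 6-joint arm with a two-finger parallel gripper is mounted at the origin on the work surface. World frame = base frame: x ahead of the robot, y to its left, z up, the work surface at z = 0. Lengths are in m, angles in rad, forces in N, time in s.
With the tool pointing down it reaches from about 0.35 to 0.975 m from the base axis. Payload 4.9 kg.
Tool frame: the origin (TCP) lies midway between the tips of the shut fingers; the grasp point (between the pads) lies 19 mm behind it; z points along the fingers, y is the direction in which the jaws open and shut (so a half turn about z gives the same grasp; the last joint's range is limited). The gripper opens to 85 mm and grips with 20 to 120 N. Pads are 22 mm wide; open, the fingers measure 114 mm over their backs; the gripper's body (76 mm by 85 mm) begins 54 mm behind the grasp point. The pads swing forward as they close: fully open they stand 13 mm farther back than shut.
Start: joints at [-1.39, 0.053, 1.613, -0, 1.476, -0.119], TCP at [0.185, -0.597, 0.231] pointing down, gripper open.
Joint ranges: [-3.01, 3.01], [-1.01, 2.22], [0.06, 2.58], [-1.02, 4.17], [0.09, 2.62], [-3.14, 3.14]. Speed limits (rad/s): [2.57, 2.57, 3.14, 3.14, 3.14, 3.14].

### API

Orientations are given as a unit quaternion [w, x, y, z].
In Python, from plant import manip, cams gives the robot as it stands.
- The arm moves only by the tool jog_arm, never from a script. Its argument "targets" is a list of rows, each a list of 4 numbers: the shift along the tool's x, y, z in m, then the turn about the tool's z in degrees. A call has 1 to 5 rows; each row is the pose to reach, as a shift and turn from the pose commanded when the call began, along the tool's axes at that moment; what a row does not reach only later rows make up. A row lasts 1/12 s, in which the tool goes at most 41.7 mm and 7.16 degrees, less where a joint would pass 70% of its speed; a pose out of reach is approached as far as the arm can. A call with a gripper value outside its range is refused whole. "fingers" is the opening, from 0 (shut) to 1 (fully open), set as the call begins (left out, the last holds). The fingers move at their own pace and stop on an object; the grip force is fixed at half the most. Time passes only in rows, so rows that repeat a pose let the fingers close. It gives the time, the measured TCP pose, the force and the opening at its end, in the units of the state.
- manip.state(): the state, without advancing time (a new reading comes with each control period).
- cams.grab_frame(name): name is "scene" or "top"; returns the picture (480x640x3 uint8, red, green, blue); there is no depth.
- cams.get_calibration(name): a dict with "camera_matrix" (3x3 intrinsics, pixels), "cam_to_world" (4x4, takes a point from camera to world coordinates). Camera axes: x right, y up, looking along -z (the intrinsics and any distortion apply to the point x, -y, -z); pixel columns grow to the right and rows downward; lengths in m; the calibration is good to about 2 mm. A picture is of the moment at which its call begins. get_calibration takes no time and is no camera call.
- manip.job_done(): hands the job in, once; it reports no verdict.
The state is a dict: "time": time; "joint_pos": joint angles; "joint_vel": joint speeds; "joint_efforts": joint torques, N m; "tool_pos": TCP position; "tool_rot": TCP orientation; "contact_force": force on the tool from outside, world axes, zero at the start; "ft_torque": the same for the moment, N m; "gripper_width": opening from 0.0 (shut) to 1.0 (fully open).
Only numpy, scipy, OpenCV 4.12 (cv2) and the standard library are available. Lean on these libraries where they do the work, as an engineer would, in place of code of your own. Each camera call takes 0.05 s, during which the arm holds its last target. There are 200 camera calls.

### The job

Open the brown bio-waste caddy so that the chopping board can be scraped into it: press down on the front of its flush lid until the touch latch clicks, let it spring ajar, then catch the lid's front edge with the fingers and swing it right up past upright so that it stays open by itself. Leave the yellow caddy shut.

Things in the scene. Friction and masses are not known exactly. Their poses are not given: they have to be found in the camera images.
- bio_lid (a joint): Brown caddy's lid angle, rad. 0 shut, flush. Negative: pressed in, at most -0.075 (12 mm at front edge). Latch clicks at about -0.035 (6 mm, 3 to 6 N near the front); then, let go, a spring lifts it to about 0.62 (ajar), where it rests; above that it swings freely with slight friction to a stop at 1.8, leaning back. Left above 1.45 it stays open; lower it sinks back to ajar.
- bio_edge (a point): Middle of the front edge of the brown lid, on its upper face, 100 mm above the work surface when shut; moves with the lid. x along the lid towards the hinge, y along the edge, z out of the upper face. Lid: plate 165 mm (edge to hinge) x 128 wide x 8 thick, 0.2 kg, set within the caddy's rim. A white 20 mm dot centred 20 mm in from the edge marks where to press.
- bio_hinge (a point): Middle of the brown lid's hinge axis, at its far edge, half way through its thickness (4 mm below the rim). Fixed: x level from front edge to hinge (away from the robot, but for the caddy's yaw), y along the hinge, z up. Caddy: fixed brown box 190 deep x 150 wide x 100 mm high, 8 mm walls.
- dry_lid (a joint): Lid angle (rad) of the yellow caddy, 0 shut, grows as it opens. It is the same as the brown one, touch latch too, but for its colour, and stands beside it to the left or right. To be left shut.

How it is judged:
By the outcome, as a careful person would: the job done as asked, in the order asked, and still so for the second after the job is handed in, with the robot touching nothing.
It also fails if it takes over 43 s, if anything falls off the work surface, if the arm or the gripper's body presses on something with over 40 N, if the wrist force passes 120 N, or if a joint passes its speed limit or range.

## Working session

There is one attempt and no reset: what is moved stays moved. The work goes in short steps, Python scripts to look and compute and a tool call to move; the robot and the scene stay as the last step left them, time stands still between calls to the robot, and variables do not carry over. Pictures are saved under pics/ and viewed, about 8 in all and at most 12, crops included, and the job is handed in when it is done.

Besides the shell and the picture viewer there is one more tool, called after "Request:" as name(argument=value, ...), one argument or row to a line, values as JSON. jog_arm: Moves the arm, as the interface text tells. Its arguments: {"type":"object","properties":{"targets":{"type":"array"},"fingers":{"type":"number"}},"required":["targets"]}

```bash
mkdir -p pics; python3 - <<'E'
from plant import manip, cams
import cv2
for n in("scene","top"):
    cv2.imwrite(f"pics/{n}0.png",cams.grab_frame(n)[:,:,::-1])
    c=cams.get_calibration(n);print(n,c)
print(manip.state())
E
```

```text
scene {'camera_matrix': array([[599.56412909,   0.        , 319.22143539],
       [  0.        , 599.56412909, 249.72635539],
       [  0.        ,   0.        ,   1.        ]]), 'cam_to_world': array([[ 0.56463082, -0.64857986,  0.51042748,  1.06798604],
       [ 0.82530178,  0.44990598, -0.34126468, -0.35084112],
       [-0.00830698,  0.61394526,  0.78930489,  0.92637676],
       [ 0.        ,  0.        ,  0.        ,  1.        ]])}
top {'camera_matrix': array([[573.5682153 ,   0.        , 311.85202383],
       [  0.        , 573.5682153 , 241.8532485 ],
       [  0.        ,   0.        ,   1.        ]]), 'cam_to_world': array([[-0.02798711,  0.99636931, -0.08040475,  0.4602189 ],
       [-0.99952662, -0.02686601,  0.0149915 , -0.01490662],
       [ 0.01277691,  0.08078625,  0.99664955,  1.20271284],
       [ 0.        ,  0.        ,  0.        ,  1.        ]])}
{'time': 0.1, 'joint_pos': array([-1.38998337e+00,  5.33105233e-02,  1.61416242e+00, -8.40973915e-06,
        1.47602711e+00, -1.19026778e-01]), 'joint_vel': array([-0.00075706, -0.00084831, -0.00432565, -0.00137325,  0.00014081,
        0.00118047]), 'joint_efforts': array([ 7.92217052e-04, -3.94905245e+01, -3.71360850e+01, -6.42289955e-07,
        3.95221316e-03, -8.95934420e-06]), 'tool_pos': array([ 0.18448267, -0.59655192,  0.23017035]), 'tool_rot': array([-9.53110676e-04,  9.88782540e-01,  1.49359230e-01, -3.36415227e-05]), 'contact_force': array([ 0.80554306,  0.75113505, -0.02024114]), 'ft_torque': array([-0.00069112,  0.03595421, -0.03885191]), 'gripper_width': 1.0021455409624505}
```

View pics/top0.png

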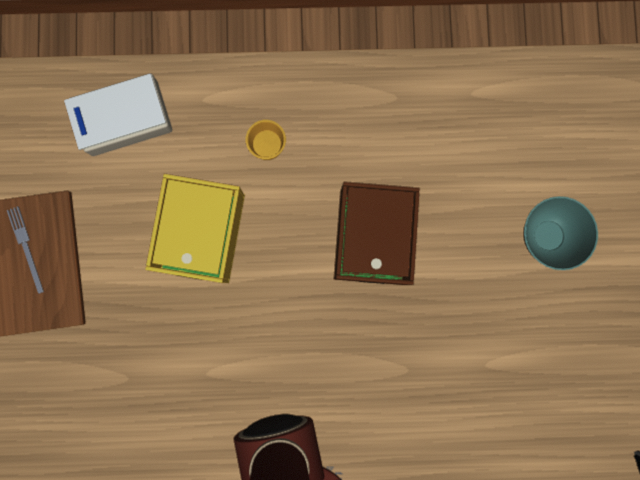

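View pics/scene0.png

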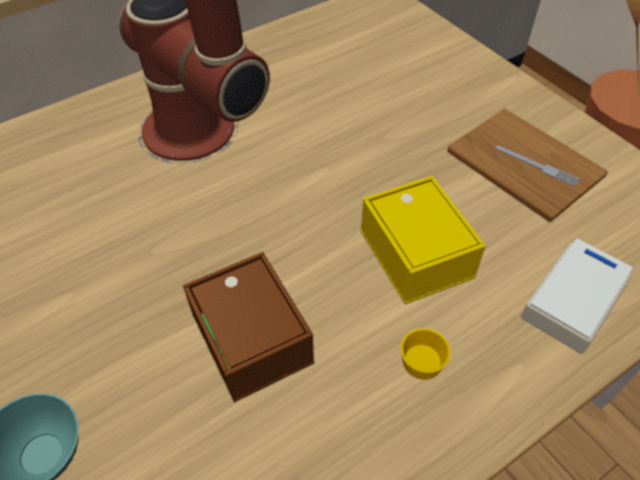

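The top view shows the brown caddy's rim corners near (344,183), (419,188), (412,284) and (335,279), with its dot at (376,264). The yellow caddy stands to its left, with its dot at (187,258). The scene view agrees: the brown dot is at (231,282) and both lids are shut.

```bash
cat > h.py <<'E'
import numpy as np
from plant import manip,cams
from scipy.spatial.transform import Rotation as R
def px2w(n,u,v,z):
    c=cams.get_calibration(n);K=c["camera_matrix"];T=c["cam_to_world"]
    d=np.linalg.solve(K,[u,v,1.]);d=T[:3,:3]@(d*[1,-1,-1]);o=T[:3,3]
    return o+d*(z-o[2])/d[2]
def w2px(n,p):
    c=cams.get_calibration(n);K=c["camera_matrix"];T=c["cam_to_world"]
    q=K@((T[:3,:3].T@(np.array(p)-T[:3,3]))*[1,-1,-1]);return q[:2]/q[2]
def rot():
    return R.from_quat(manip.state()["tool_rot"],scalar_first=True).as_matrix()
E
python3 - <<'E'
from h import *
import cv2
def dot(n,u,v):
    g=cv2.imread(f"pics/{n}0.png").min(2).astype(int);s=g[v-12:v+13,u-12:u+13]
    y,x=np.where(s>140);return x.mean()+u-12,y.mean()+v-12,len(x)
dt=dot("top",376,264);ds=dot("scene",231,282);print(dt,ds,px2w("top",*dt[:2],.1),px2w("scene",*ds[:2],.1))
t=[px2w("top",*p,.1) for p in[(344,183),(419,188),(412,284),(335,279)]]
s=[px2w("scene",*p,.1) for p in[(312,337),(234,374),(184,290),(263,255)]]
for q in(t,s):
    q=np.array(q);e=np.linalg.norm(q-np.roll(q,-1,0),axis=1);print(q[:,:2].round(3).tolist(),e.round(3),q.mean(0).round(3))
    for a,b in((3,0),(2,1)):
        d=q[b]-q[a];print("yaw",np.degrees(np.arctan2(d[1],d[0])))
M=rot();print(M.round(3),"toolx yaw",np.degrees(np.arctan2(M[1,0],M[0,0])))
E
```

```text
(np.float64(375.8767123287671), np.float64(263.1506849315069), 73) (np.float64(230.7263157894737), np.float64(281.3578947368421), 95) [ 0.50471968 -0.1536167   0.1       ] [ 0.50440807 -0.15371694  0.1       ]
[[0.662, -0.097], [0.649, -0.243], [0.463, -0.222], [0.476, -0.074]] [0.147 0.187 0.148 0.187] [ 0.563 -0.159  0.1  ]
yaw -7.158472252660187
yaw -6.599919133472949
[[0.67, -0.101], [0.656, -0.233], [0.475, -0.226], [0.488, -0.08]] [0.133 0.181 0.146 0.184] [ 0.572 -0.16   0.1  ]
yaw -6.399997108949635
yaw -2.082593814259425
[[ 0.955  0.295 -0.   ]
 [ 0.295 -0.955  0.002]
 [ 0.    -0.002 -1.   ]] toolx yaw 17.17958564475888
```

Request:
jog_arm(
  targets=[
    [0.031,-0.024,0,5],
    [0.063,-0.048,0,10],
    [0.095,-0.071,0,15],
    [0.126,-0.095,0,20],
    [0.158,-0.119,0,24],
  ],
  fingers=0,
)

```text
time: 0.52
tool_pos: [0.3008, -0.435, 0.2306]
tool_rot: [-0.0, 0.998, -0.062, -0.0]
contact_force: [1.1, -0.4, -0.1]
gripper_width: 0.296
```

Request:
jog_arm(
  targets=[
    [0.019,-0.034,0,0],
    [0.038,-0.068,0,0],
    [0.057,-0.102,0,0],
    [0.076,-0.136,0,0],
    [0.094,-0.17,0,0],
  ],
)

```text
time: 0.93
tool_pos: [0.4145, -0.2772, 0.2309]
tool_rot: [-0.0, 0.998, -0.06, -0.0]
contact_force: [1.0, -0.8, 0.0]
gripper_width: -0.001
```

Request:
jog_arm(
  targets=[
    [0.019,-0.034,0.01,0],
    [0.038,-0.068,0.02,0],
    [0.057,-0.102,0.04,0],
    [0.075,-0.135,0.06,0],
    [0.075,-0.135,0.095,0],
  ],
)

```text
time: 1.35
tool_pos: [0.5091, -0.1505, 0.1391]
tool_rot: [0.0, 0.998, -0.057, 0.004]
contact_force: [0.9, -0.7, 1.1]
gripper_width: 0.005
```

```bash
python3 - <<'E'
from h import *
import cv2
s=manip.state();M=rot();p=s["tool_pos"]
print(s["time"],p,s["contact_force"],s["gripper_width"],np.degrees(np.arctan2(M[1,0],M[0,0])))
print("to dot in tool axes",M.T@(np.array([.5046,-.1537,.1])-p))
cv2.imwrite("pics/a.png",cv2.resize(cams.grab_frame("scene")[200:420,120:400,::-1],None,fx=2,fy=2))
E
```

```text
1.35 [ 0.5090631  -0.15054034  0.13910173] [ 0.87929308 -0.74995751  1.05173719] 0.00483705829787462 -6.513533263308867
to dot in tool axes [-0.00439766  0.00363565  0.03906777]
```

View pics/a.png

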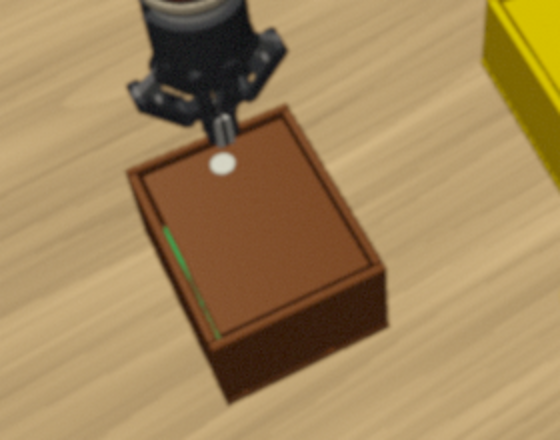

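The crop shows the shut fingertips above the white dot at crop (222,162), with the lid still flush. Next I press.

Request:
jog_arm(
  targets=[
    [-0.003,0.002,0.015,0],
    [-0.003,0.002,0.03,0],
    [-0.003,0.002,0.036,0],
    [-0.003,0.002,0.038,0],
    [-0.003,0.002,0.038,0],
  ],
)

```text
time: 1.82
tool_pos: [0.5008, -0.1559, 0.0985]
tool_rot: [-0.0, 0.998, -0.06, -0.0]
contact_force: [-0.8, 0.5, 1.7]
gripper_width: -0.004
```

Request:
jog_arm(
  targets=[
    [0,0,0.002,0],
    [0,0,0.004,0],
    [0,0,0.006,0],
    [0,0,0.006,0],
  ],
)

```text
time: 2.15
tool_pos: [0.5018, -0.1563, 0.0932]
tool_rot: [0.001, 0.998, -0.06, 0.001]
contact_force: [-0.7, -0.3, 3.8]
gripper_width: 0.002
```

Request:
jog_arm(
  targets=[
    [0,0,0.002,0],
    [0,0,0.002,0],
    [0,0,-0.015,0],
    [0,0,-0.055,0],
    [0,0,-0.095,0],
  ],
)

```text
time: 2.57
tool_pos: [0.4995, -0.1546, 0.1853]
tool_rot: [-0.001, 0.998, -0.06, -0.003]
contact_force: [0.6, 0.2, 0.0]
gripper_width: 0.002
```

Request:
jog_arm(
  targets=[
    [-0.01,0,-0.03,0],
    [-0.03,0,-0.05,0],
    [-0.055,0,-0.05,0],
    [-0.065,0,-0.05,0],
    [-0.065,0,-0.05,0],
  ],
)

```text
time: 2.98
tool_pos: [0.4356, -0.1476, 0.2373]
tool_rot: [0.0, 0.998, -0.06, 0.001]
contact_force: [1.3, -0.8, -0.9]
gripper_width: -0.001
```

```bash
python3 - <<'E'
from h import *
import cv2
s=manip.state();M=rot();p=s["tool_pos"]
print(s["time"],p,s["contact_force"],np.degrees(np.arctan2(M[1,0],M[0,0])))
h=np.array([.6485,-.171,.096]);X=np.array([.993,-.119,0]);Z=np.array([0,0,1.])
for a in(0,.3,.62,.9):
    e=h-165e-3*(np.cos(a)*X-np.sin(a)*Z)+.004*(np.cos(a)*Z+np.sin(a)*X)
    print(a,e.round(3),(w2px("scene",e)-[120,150])*2,(M.T@(e-p)).round(3))
cv2.imwrite("pics/b.png",cv2.resize(cams.grab_frame("scene")[150:420,120:400,::-1],None,fx=2,fy=2))
E
```

```text
2.9833 [ 0.43564473 -0.14757706  0.23728058] [ 1.27941239 -0.75255305 -0.87123192] -6.85152975532784
0 [ 0.485 -0.151  0.1  ] [212.49468003 245.70341285] [ 0.049 -0.002  0.137]
0.3 [ 0.493 -0.152  0.149] [208.65639818 218.3995648 ] [ 0.058 -0.002  0.089]
0.62 [ 0.517 -0.155  0.195] [212.54576471 204.52118004] [ 0.082 -0.002  0.042]
0.9 [ 0.55  -0.159  0.228] [223.46193147 208.41032092] [ 0.115 -0.002  0.01 ]
```

View pics/b.png

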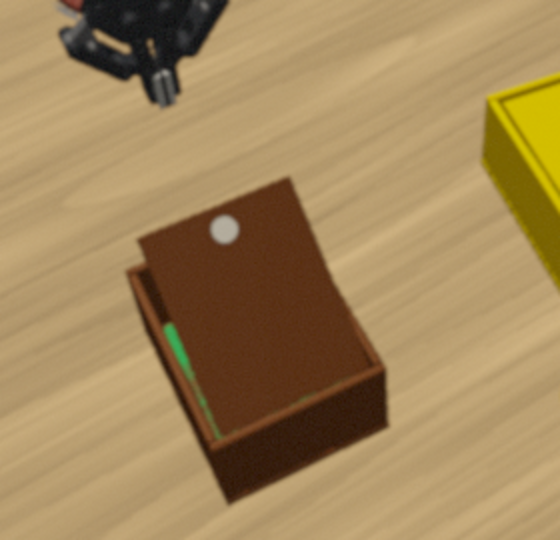

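The lid is now ajar, its front edge at crop (215,209), which matches the 0.62 rad prediction. I'll bring the fingers in below the front edge and follow its arc up.

Request:
jog_arm(
  targets=[
    [0,0,0.04,0],
    [0,0,0.08,0],
    [0.025,0,0.08,0],
    [0.05,0,0.08,0],
    [0.065,0,0.08,0],
  ],
)

```text
time: 3.45
tool_pos: [0.5015, -0.1548, 0.1535]
tool_rot: [-0.001, 0.998, -0.059, -0.002]
contact_force: [1.2, 0.1, 1.6]
gripper_width: 0.002
```

Request:
jog_arm(
  targets=[
    [0.007,0,-0.005,0],
    [0.015,0,-0.014,0],
    [0.023,0,-0.024,0],
    [0.032,0,-0.033,0],
    [0.042,0,-0.041,0],
  ],
)

```text
time: 3.87
tool_pos: [0.5421, -0.1598, 0.1986]
tool_rot: [-0.001, 0.998, -0.059, -0.003]
contact_force: [-8.5, 3.8, 7.4]
gripper_width: -0.001
```

```bash
python3 - <<'E'
from h import *
import cv2
s=manip.state();p=s["tool_pos"]
print(s["time"],p,s["contact_force"])
cv2.imwrite("pics/c.png",cv2.resize(cams.grab_frame("scene")[100:420,120:400,::-1],None,fx=1.8,fy=1.8))
E
```

```text
3.8667 [ 0.54208056 -0.15983026  0.19861756] [-8.50643452  3.77570055  7.37649401]
```

View pics/c.png

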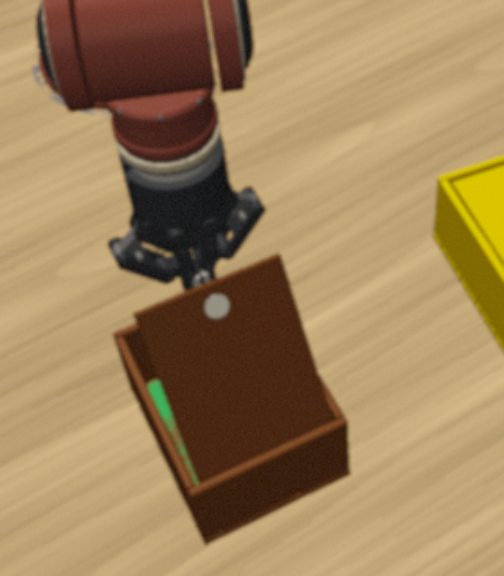

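```bash
python3 - <<'E'
from h import *
h=np.array([.6485,-.171,.096]);X=np.array([.993,-.119,0]);Z=np.array([0,0,1.])
p=manip.state()["tool_pos"]
f=lambda q:((w2px("scene",q)-[120,100])*1.8).round()
print("tcp",f(p),"40mm up",f(p+.04*Z), "60up",f(p+.06*Z))
for a in np.arange(.6,1.3,.1):
    g=lambda r:h-r*(np.cos(a)*X-np.sin(a)*Z)+.004*(np.cos(a)*Z+np.sin(a)*X)
    print(a.round(2),"dot",f(g(.145)),"edge",f(g(.165)),g(.165).round(3))
E
```

```text
tcp [201. 294.] 40mm up [195. 264.] 60up [191. 249.]
0.6 dot [200. 296.] edge [191. 274.] [ 0.516 -0.155  0.192]
0.7 dot [202. 296.] edge [193. 274.] [ 0.526 -0.156  0.205]
0.8 dot [205. 297.] edge [197. 275.] [ 0.537 -0.158  0.217]
0.9 dot [209. 300.] edge [201. 278.] [ 0.55  -0.159  0.228]
1.0 dot [214. 304.] edge [206. 282.] [ 0.563 -0.161  0.237]
1.1 dot [219. 311.] edge [212. 289.] [ 0.578 -0.163  0.245]
1.2 dot [225. 319.] edge [219. 298.] [ 0.593 -0.164  0.251]
```

By the dot's position the lid is at about 1.05 rad. The edge overlaps the fingers by about 40 mm and rests against their far side, so I carry on.

Request:
jog_arm(
  targets=[
    [0.012,0,-0.008,0],
    [0.025,0,-0.014,0],
    [0.038,0,-0.019,0],
    [0.052,0,-0.022,0],
    [0.064,0,-0.024,0],
  ],
)

```text
time: 4.33
tool_pos: [0.6077, -0.1683, 0.2232]
tool_rot: [0.0, 0.998, -0.059, 0.0]
contact_force: [-0.7, 0.4, 0.8]
gripper_width: -0.001
```

Request:
jog_arm(
  targets=[
    [0.01,0,0,0],
    [0.02,0,0,0],
    [0.028,0,0,0],
    [0.035,0,0,0],
    [0.04,0,0,0],
  ],
)

```text
time: 4.75
tool_pos: [0.644, -0.1725, 0.2215]
tool_rot: [-0.001, 0.998, -0.059, -0.005]
contact_force: [-21.6, 2.6, 7.7]
gripper_width: 0.002
```

```bash
python3 - <<'E'
from h import *
import cv2
s=manip.state();p=s["tool_pos"]
print(s["time"],p,s["contact_force"])
cv2.imwrite("pics/d.png",cv2.resize(cams.grab_frame("scene")[100:420,120:400,::-1],None,fx=1.8,fy=1.8))
h=np.array([.6485,-.171,.096]);X=np.array([.993,-.119,0]);Z=np.array([0,0,1.])
f=lambda q:((w2px("scene",q)-[120,100])*1.8).round()
for a in np.arange(1.3,1.81,.1):
    g=lambda r:h-r*(np.cos(a)*X-np.sin(a)*Z)+.004*(np.cos(a)*Z+np.sin(a)*X)
    print(a.round(2),"dot",f(g(.145)),"edge",f(g(.165)),g(.165).round(3))
E
```

```text
4.75 [ 0.64399749 -0.1725289   0.22150929] [-21.6219232    2.62338649   7.66407794]
1.3 dot [231. 329.] edge [226. 309.] [ 0.608 -0.166  0.256]
1.4 dot [238. 340.] edge [234. 322.] [ 0.625 -0.168  0.259]
1.5 dot [246. 353.] edge [243. 337.] [ 0.641 -0.17   0.261]
1.6 dot [254. 367.] edge [252. 353.] [ 0.657 -0.172  0.261]
1.7 dot [262. 383.] edge [261. 371.] [ 0.674 -0.174  0.259]
1.8 dot [270. 400.] edge [271. 390.] [ 0.69  -0.176  0.256]
```

View pics/d.png

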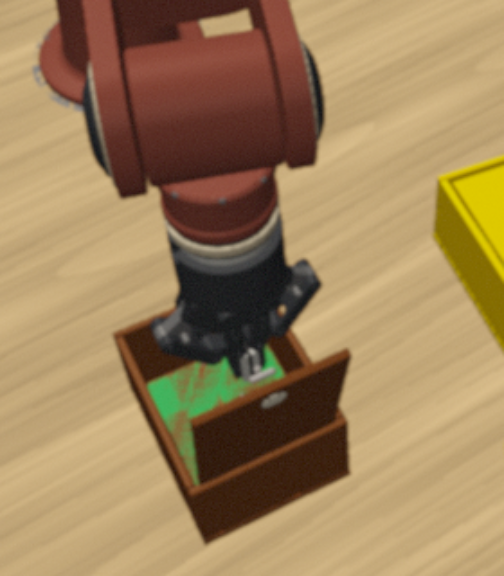

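The lid is at its stop: the dot at (273,400) matches 1.8 rad, and the force is 21.6 N. I back straight off and rise.

Request:
jog_arm(
  targets=[
    [-0.01,0,0,0],
    [-0.03,0,0,0],
    [-0.06,0,0,0],
    [-0.09,0,-0.01,0],
    [-0.12,0,-0.03,0],
  ],
)

```text
time: 5.22
tool_pos: [0.5244, -0.1578, 0.2488]
tool_rot: [-0.001, 0.998, -0.059, -0.003]
contact_force: [0.5, -0.4, 0.2]
gripper_width: -0.001
```

Request:
jog_arm(
  targets=[
    [-0.02,0,-0.02,0],
    [-0.05,0,-0.04,0],
    [-0.07,0,-0.05,0],
    [-0.08,0,-0.05,0],
    [-0.08,0,-0.05,0],
  ],
)

```text
time: 5.63
tool_pos: [0.4469, -0.1493, 0.3039]
tool_rot: [0.001, 0.998, -0.06, 0.002]
contact_force: [0.3, 1.0, -0.3]
gripper_width: 0.003
```

Request:
jog_arm(
  targets=[
    [0,0,0,0],
    [0,0,0,0],
    [0,0,0,0],
    [0,0,0,0],
    [0,0,0,0],
  ],
)

```text
time: 6.05
tool_pos: [0.4479, -0.1492, 0.3016]
tool_rot: [-0.0, 0.998, -0.059, -0.001]
contact_force: [-0.3, -0.1, -0.2]
gripper_width: -0.003
```

```bash
python3 - <<'E'
from h import *
import cv2
cv2.imwrite("pics/e.png",cams.grab_frame("scene")[:,:,::-1])
s=manip.state();print(s["time"],s["tool_pos"],s["contact_force"])
E
```

```text
6.1 [ 0.44784049 -0.14918325  0.30176753] [-0.26100143  0.41859531 -1.0673813 ]
```

View pics/e.png

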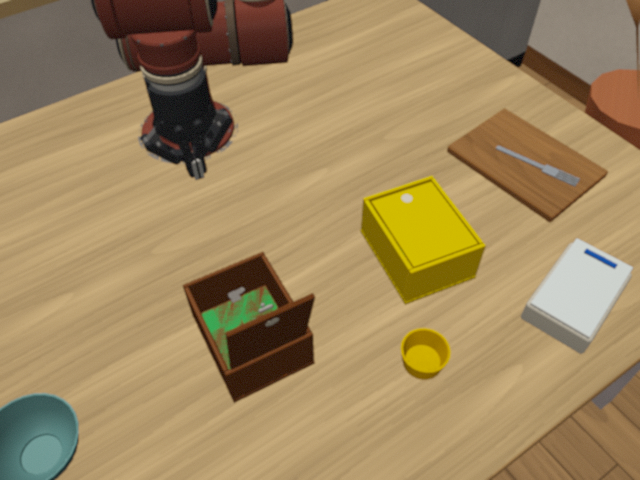

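The brown lid stays at about 1.8 rad with its dot at (271,322). The yellow lid is shut and flush, and the gripper is clear of everything.

```bash
python3 -c "
from plant import manip;print(manip.job_done())"
```

```text
the job is handed in; nothing more can be done
None
```

The brown caddy is open and the job is handed in. At the last look its lid was staying up by itself, leaning back at its stop.

- **Press:** I pressed the white dot about 7–8 mm with the fingers shut (about 4 N). When I let go, the lid sprang ajar to about 0.6 rad.
- **Swing:** I brought the fingers in below the front edge and followed its arc up past upright to the stop, then backed away. The highest force I read was about 22 N, against the stop.
- **Last checks:** More than a second after release, the picture still put the lid at about 1.8 rad, judged from the dot. The gripper was clear and touching nothing, and force readings were about 1 N or less.
- **Rest of the scene:** The yellow caddy was shut and nothing else had moved. The arm took about 6.1 s of the 43 s allowed.

No check failed. One measurement differed: the edge lay about 8 mm farther ahead of the fingers than I had planned, so I shortened the last push by that much.

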